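# Fit the keyed spacer and the sample arm on the bench mixer

## Task

Set up the bench mixer: put the taller of the two metal spacers, the way up it lies now, on its D-shaped spindle, turned so that the flat in its bore meets the flat of the spindle, and lower it fully home on the round seat. Then fit the sample arm, also the way up it lies now, on the same spindle in the same way, flat to flat, so that it sits flush on the spacer. Leave the shorter spacer and the glass beaker and white dish where they are.

Things in the scene. Friction and masses are not known exactly. Their poses are not given: they have to be found in the camera images.
- mixer: Bench mixer, fixed: grey box housing 130 (x) x 120 (y) mm, top at 52 mm, black panel with a dial on its -x side. Origin: centre of its underside, on the bench. On its z axis stands a vertical steel spindle that does not turn: D section, radius 20 mm, its one flat facing the mixer's own -x (dial side), 11 mm from the axis.
- seat (a point): Centre of the top of the mixer's dark round seat (flange, diameter 72 mm), on the spindle axis, 60 mm above the bench; axes as the mixer's. The tall spacer's underside comes to lie here.
- spindle_top (a point): Centre of the spindle's top end, 66 mm above the seat (126 mm above the bench). The spindle's topmost 10 mm taper in by 4 mm all round.
- spacer_tall: Taller aluminium spacer, loose, upright: 30 mm high, 64 mm round, grip flats at own y = +-29 mm (58 across), a third outer flat at x = -26 mm. D bore right through: radius 21.5 mm, bore flat on own -x side 12.5 mm from the axis: 1.5 mm play. Origin: underside centre, on the bore axis; z up. Goes on when its x axis points as the mixer's (within 0.08 rad). 0.16 kg.
- spacer_short: The shorter aluminium spacer, not to be used: the same section and bore, only 16 mm high. Origin: centre of its underside.
- sample_arm: Sample arm, loose, upright, 200 mm long in own x: middle hub 34 mm high with the spacers' outside and D bore (grip flats y = +-29 mm, bore flat on -x side); 22 mm bars to a dark counterweight (42 mm across, 30 high) at x = -74 mm and an open white cup (50 across, 36 high) at x = +79. 0.24 to 0.42 kg, balanced at the hub. Origin: hub underside centre; z up. Goes on with x as the mixer's.
- beaker_glass: Small glass beaker, 51 mm across, 68 mm high, a bystander behind the work. Origin: centre of its underside.
- dish: White porcelain dish, 87 mm across, 30 mm high, a bystander behind the work. Origin: centre of its underside.
There are look-alikes about, which are no part of the job. Leave any blue or pink look-alike of the spacer_tall alone.

How it is judged:
On the way, in this order (a step that is already met when the one before it is completed fails the run):
1. the tall spacer is fully home on the seat, flat to flat (distance between spacer_tall and seat below 0.004 m and angle between the x axis of spacer_tall and the x axis of mixer, either way round below 0.2 rad and angle between spacer_tall's own z axis and vertical below 0.06 rad), for 0.2 s.
2. the sample arm is fully down on the spacer, flat to flat (horizontal distance between sample_arm and seat below 0.005 m and z of sample_arm in the frame of seat between 0.0265 and 0.0335 m and angle between the x axis of sample_arm and the x axis of mixer, either way round below 0.2 rad and angle between sample_arm's own z axis and vertical below 0.06 rad), for 0.2 s.
At the end, for the whole second after the job is handed in: Tall spacer on the spindle, underside on the seat (origin within 4 mm of the seat point); sample arm on the spindle above it, underside 30 mm above the seat (within 3.5 mm), within 5 mm of the axis; both flat to flat (within 0.2 rad), upright (within 0.06 rad), at rest (all of step 1 and all of step 2 and linear speed of each of sample_arm, spacer_tall below 0.02 m/s); the robot touches nothing.
It fails at once if the shorter spacer is moved by more than 30 mm (distance of spacer_short from where it was at the start of the episode above 0.03 m).
It fails at once if the glass beaker is knocked over or moved by more than 30 mm (distance of beaker_glass from where it was at the start of the episode above 0.03 m or angle between beaker_glass's own z axis and vertical above 0.5 rad).
It fails at once if the dish is moved by more than 30 mm (distance of dish from where it was at the start of the episode above 0.03 m).
It also fails if it takes over 72 s, if anything falls off the work surface, if the arm or the gripper's body presses on something with over 40 N, if the wrist force passes 120 N, or if a joint passes its speed limit or range.

## Robot

A 6-joint arm with a two-finger parallel gripper is mounted at the origin on a cart in front of the work surface, level with it; the furniture and walls round the work are solid. World frame = base frame: x ahead of the robot, y to its left, z up, the work surface at z = 0. Lengths are in m, angles in rad, forces in N, time in s.
With the tool pointing down it reaches from about 0.225 to 0.875 m from the base axis. Payload 3.4 kg.
Tool frame: the origin (TCP) lies on the centre line of the jaws, within the pads' length; the fingertips stand 17 mm ahead of it and the grasp point (between the pads) lies 2 mm behind it; z points along the fingers, y is the line along which they close (so a half turn about z gives the same grasp; the last joint's range is limited). The gripper opens to 85 mm and grips with 20 to 120 N. Pads are 22 mm wide; open, the fingers measure 114 mm over their backs; the gripper's body (76 mm by 85 mm) begins 54 mm behind the grasp point. The pads swing forward as they close: fully open they stand 13 mm farther back than shut.
Start: joints at [-0.121, 0.276, 1.505, -0, 1.361, -0.121], TCP at [0.575, -0, 0.248] pointing down, gripper open.
Joint ranges: [-2.89, 2.89], [-0.75, 2.08], [0.22, 2.7], [-1.18, 4.32], [0.11, 2.71], [-2.7, 2.7]. Speed limits (rad/s): [2.57, 2.57, 3.14, 3.14, 3.14, 3.14].

## Interface

Orientations are given as a unit quaternion [w, x, y, z].
In Python, from rig import manip gives the robot as it stands.
- The arm moves only by the tool move_arm, never from a script. Its argument "steps" is one flat list of numbers, 7 for each row, row after row: the turn, a rotation vector about the world's x, y, z normalised to -1 to 1, where 1 is 360 degrees, then the shift along the world's x, y, z normalised to -1 to 1, where 1 is 1 m, then the opening, from -1 (shut) to 1 (fully open). A call has exactly 10 rows; each row is the pose to reach, as a shift and turn from the pose commanded when the call began, turning the shorter way round; what a row does not reach only later rows make up. A row lasts 1/10 s, in which the tool goes at most 50 mm and 8.59 degrees, less where a joint would pass 70% of its speed; a pose out of reach is approached as far as the arm can. A call with a number of a shift or a turn outside -1 to 1 is refused whole. A call with a gripper value outside its range is refused whole. The fingers move at their own pace and stop on an object; "squeeze" is the grip in N (left out, the last holds). Time passes only in rows, so rows that repeat a pose let the fingers close, or fill a call up. It gives the time, the measured TCP pose, the force, the opening and the grip force at its end, in the units of the state.
- manip.get_state(): the state, without advancing time (a new reading comes with each control period).
- manip.get_image(name): name is "scene" or "side" or "wrist"; returns a dict with "pixels" (384x512x3 uint8, blue, green, red), "fx", "fy", "cx", "cy" (pixels), "R" (3x3) and "t" (3): a world point X has camera coordinates R X + t. Camera axes: x right, y down, z forward; pixel columns grow to the right and rows downward; lengths in m; the calibration is good to about 2 mm. A picture is of the moment at which its call begins. There is no depth.
- manip.sign_off(): hands the job in; it is judged then, once.
The state is a dict: "clock": time; "qpos": joint angles; "qd": joint speeds; "effort": joint torques, N m; "position": TCP position; "ee_rot": TCP orientation; "contact_force": force on the tool from outside, world axes, zero at the start; "moment": the same for the moment, N m; "width": finger opening in m; "gripper_force": force on a finger pad.
Only numpy, scipy, OpenCV 4.12 (cv2) and the standard library are available. Lean on these libraries where they do the work, as an engineer would, in place of code of your own. Each camera call takes 0.05 s, during which the arm holds its last target. There are 200 camera calls.

## Working session

There is one attempt and no reset: what is moved stays moved. The work goes in short steps, Python scripts to look and compute and a tool call to move; the robot and the scene stay as the last step left them, time stands still between calls to the robot, and variables do not carry over. Pictures are saved under pics/ and viewed, at most 12 in all, crops included, and the job is handed in when it is done.

Besides the shell and the picture viewer there is one more tool, called as name(argument=value, ...) on one line, values as JSON. move_arm: Moves the arm, as the interface text tells. Scaled input: -1 to 1 covers 1 m each way for a shift and 360 degrees each way for a turn. Its arguments: {"type":"object","properties":{"steps":{"type":"array"},"squeeze":{"type":"number"}},"required":["steps"]}

```bash
mkdir -p pics
cat > h.py <<'E'
import numpy as np, cv2
from rig import manip
def ray(im,u,v,z):
    R=np.array(im["R"]);t=np.array(im["t"]);c=-R.T@t
    d=R.T@np.array([(u-im["cx"])/im["fx"],(v-im["cy"])/im["fy"],1])
    return c+d*(z-c[2])/d[2]
def proj(im,X):
    c=np.array(im["R"])@np.array(X)+np.array(im["t"])
    return im["fx"]*c[0]/c[2]+im["cx"],im["fy"]*c[1]/c[2]+im["cy"]
E
python3 - <<'E'
from h import *
import pickle
ims={n:manip.get_image(n) for n in("scene","side","wrist")}
pickle.dump(ims,open("ims0.pkl","wb"))
for n,i in ims.items():
    print(n,-np.array(i["R"]).T@np.array(i["t"]),i["fx"])
cv2.imwrite("pics/a.png",cv2.resize(ims["scene"]["pixels"],(768,576),interpolation=cv2.INTER_CUBIC))
a=np.hstack([ims["side"]["pixels"],ims["wrist"]["pixels"]])
cv2.imwrite("pics/b.png",cv2.resize(a,(800,300),interpolation=cv2.INTER_AREA))
E
```

```text
scene [-0.06463654  0.97091233  0.69010781] 376.43049175597974
side [-0.18480328 -1.32007197  0.6501091 ] 429.57532372335356
wrist [0.57476066 0.07532691 0.37312788] 307.93416958648186
```

View pics/a.png

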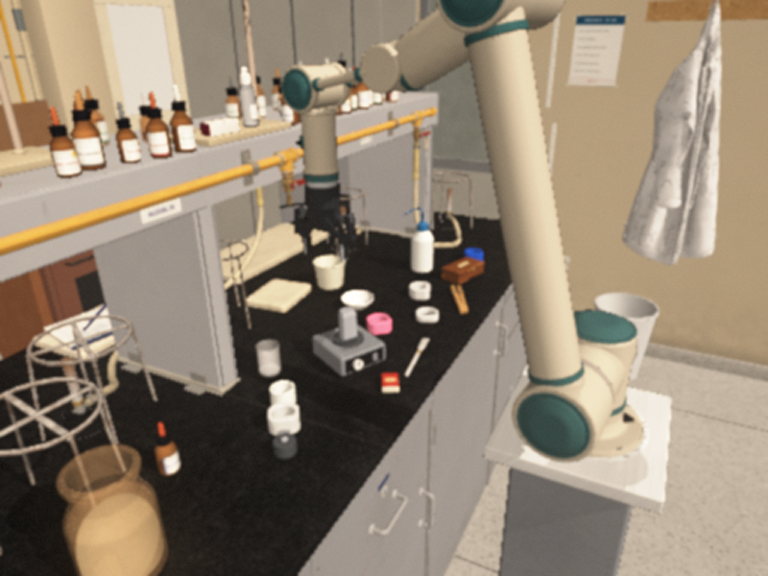

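View pics/b.png

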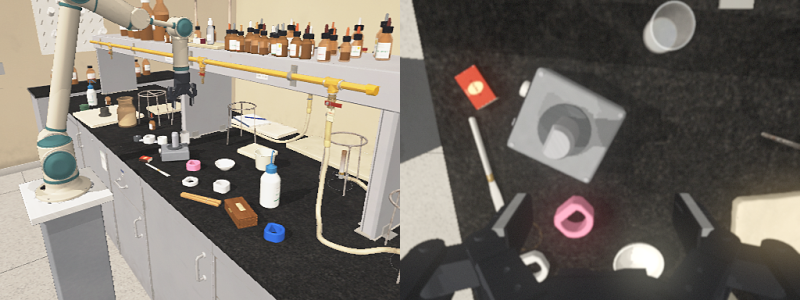

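Scene: mixer around (348,345), arm at (283,420), and two pale spacers at (420,290) and (428,315). The pink (379,323) and blue (474,254) rings are look-alikes. The spacer at (420,290) looks taller, so I'll confirm that in an enlarged crop and measure.

Run:
```python
from h import *
import pickle
ims=pickle.load(open("ims0.pkl","rb"))
s=ims["scene"]; d=ims["side"];w=ims["wrist"]
k=1/1.5
for n,u,v,z in [("A",420,290,.02),("B",428,315,.01),("armhub",284,415,.02),("cup",283,390,.03),("cw",285,445,.02),("spindletop",347,312,.126),("beaker",268,357,.03),("dish",357,299,.02),("pink",379,323,.02)]:
    print(n,ray(s,u*k,v*k,z).round(3))
for n,u,v,z in [("A'",222,186,.02),("B'",190,182,.01)]:
    print(n,ray(d,u*1.28,v*1.28,z).round(3))
print("w R",np.array(w["R"]).round(2).tolist())
c1=cv2.resize(s["pixels"][175:225,255:305],(400,400),interpolation=cv2.INTER_CUBIC)
c2=cv2.resize(d["pixels"][205:255,222:302][:, :],(400,250),interpolation=cv2.INTER_CUBIC)
c3=cv2.resize(s["pixels"][245:315,160:220],(300,350),interpolation=cv2.INTER_CUBIC)
o=np.zeros((400,800,3),np.uint8);o[:,:400]=c1;o[:250,400:]=c2
o2=np.zeros((560,800,3),np.uint8);o2[:400]=o[:400];
o2[250:560,400:700]=c3[:310]
cv2.imwrite("pics/c.png",o2)
```

```text
A [ 0.508 -0.374  0.02 ]
B [ 0.434 -0.258  0.01 ]
armhub [0.513 0.268 0.02 ]
cup [0.556 0.212 0.03 ]
cw [0.46  0.338 0.02 ]
spindletop [0.516 0.015 0.126]
beaker [0.662 0.122 0.03 ]
dish [ 0.64  -0.245  0.02 ]
pink [ 0.521 -0.146  0.02 ]
A' [ 0.51  -0.392  0.02 ]
B' [ 0.437 -0.273  0.01 ]
w R [[1.0, -0.0, -0.0], [0.0, -0.96, 0.3], [-0.0, -0.3, -0.96]]
```

View pics/c.png

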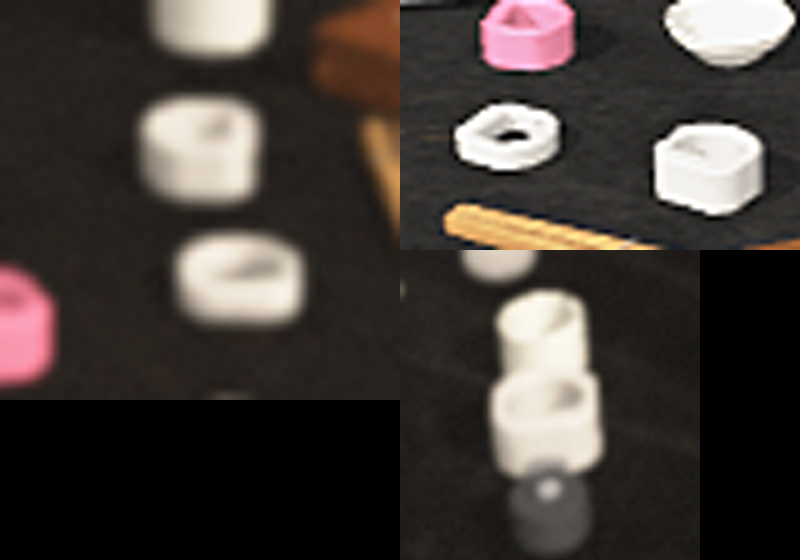

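A (original scene pixels (280,193)) is about twice as high as B (285,210), so A is the tall spacer and B the short one. In the arm crop the cup is the end away from the camera and the dark counterweight is nearest. I'll move the wrist camera over A.

move_arm(steps=[0, 0, 0, -0.01, -0.05, 0, 1, 0, 0, 0, -0.02, -0.1, 0, 1, 0, 0, 0, -0.03, -0.15, 0, 1, 0, 0, 0, -0.04, -0.195, 0, 1, 0, 0, 0, -0.05, -0.24, 0, 1, 0, 0, 0, -0.06, -0.285, 0, 1, 0, 0, 0, -0.067, -0.33, 0, 1, 0, 0, 0, -0.067, -0.345, 0, 1, 0, 0, 0, -0.067, -0.345, 0, 1, 0, 0, 0, -0.067, -0.345, 0, 1])

```text
clock: 1.15
position: [0.508, -0.3439, 0.2479]
ee_rot: [-0.001, 0.707, 0.707, 0.001]
contact_force: [-0.3, -0.4, 0.0]
width: 0.0854
gripper_force: 0.0
```

Run:
```python
from h import *
import pickle
w=manip.get_image("wrist");pickle.dump(w,open("wA.pkl","wb"))
w0=pickle.load(open("ims0.pkl","rb"))["wrist"]
a=np.hstack([w["pixels"],w0["pixels"]])
cv2.imwrite("pics/d.png",cv2.resize(np.vstack([w["pixels"][:, :],w0["pixels"]]),(427,600) if 0 else (400,600)))
cv2.imwrite("pics/d.png",np.hstack([cv2.resize(w["pixels"],(400,300)),cv2.resize(w0["pixels"][60:260,100:367],(400,300))]))
print(manip.get_state()["position"])
```

```text
[ 0.50817687 -0.34328257  0.24807372]
```

View pics/d.png

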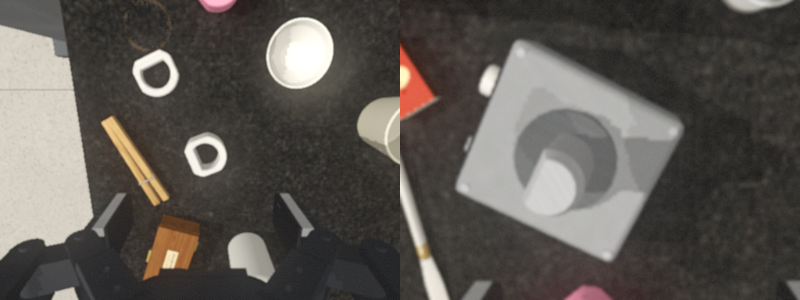

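Left: the tall spacer A at about (206,154) and the short one at (156,74). Right: mixer top corners at about (520,40), (683,123), (610,260) and (458,188), with the dial on the left edge, so its yaw is about -27°. Next I'll measure both.

Run:
```python
from h import *
import pickle
w=pickle.load(open("wA.pkl","rb"));ims=pickle.load(open("ims0.pkl","rb"));w0=ims["wrist"]
P=np.array([ray(w0,100+(x-400)/1.5,60+y/1.5,.052)[:2] for x,y in [(520,40),(683,123),(610,260),(458,188)]])
print(P.round(4).tolist(),P.mean(0))
for i in range(4): e=P[(i+1)%4]-P[i];print(np.hypot(*e),np.degrees(np.arctan2(e[1],e[0])))
print("top",ray(w0,100+151/1.5,60+187/1.5,.126))
# flange circle
# spacer: warp top plane z=.03 around A to metric view 0.2mm/px
def rect(im,cx,cy,z,h=.06,n=400):
    src=np.float32([proj(im,(cx+a,cy+b,z)) for a,b in[(-h,h),(h,h),(h,-h),(-h,-h)]])
    return cv2.warpPerspective(im["pixels"],cv2.getPerspectiveTransform(src,np.float32([[0,0],[n,0],[n,n],[0,n]])),(n,n),flags=cv2.INTER_CUBIC)
c=ray(w,206*1.28,154*1.28,.03);print(c)
a=rect(w,c[0],c[1],.03,.05)
m=rect(w0,.516,.015,.052,.1)
cv2.imwrite("pics/e.png",np.hstack([a,m]))
np.save("c.npy",c)
```

```text
[[0.496, 0.0858], [0.6048, 0.0315], [0.5523, -0.072], [0.4435, -0.0153]] [0.52415092 0.00750913]
0.12156073192519423 -26.559192494331157
0.11601059606593996 -116.88193739532616
0.12267735405111051 152.47987041256022
0.11396484751149523 62.55952881302089
top [0.5255211  0.00617716 0.126     ]
[ 0.51304216 -0.37939653  0.03      ]
```

View pics/e.png

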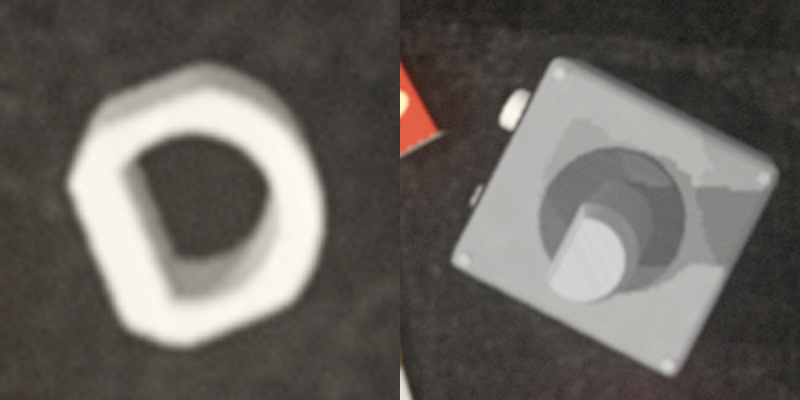

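Run:
```python
from h import *
c=np.load("c.npy")
g=cv2.cvtColor(cv2.imread("pics/e.png")[:, :400],cv2.COLOR_BGR2GRAY)
m=(g>150).astype(np.uint8)
cn=max(cv2.findContours(m,cv2.RETR_EXTERNAL,cv2.CHAIN_APPROX_NONE)[0],key=cv2.contourArea)[:,0]
hole=cv2.findContours(m,cv2.RETR_CCOMP,cv2.CHAIN_APPROX_NONE)
W=lambda p:np.c_[c[0]+(p[:,0]-200)*.25e-3,c[1]-(p[:,1]-200)*.25e-3]
def line(sel):
    vx,vy,x,y=cv2.fitLine(W(cn[sel]).astype(np.float32),cv2.DIST_HUBER,0,.001,.001).ravel();return np.array([vx,vy]),np.array([x,y])
u,v=cn.T
L=line((u<130)&(v>205)&(v<310)); B=line((v>280)&(u>195)&(u<285))
for l in(L,B):print(np.degrees(np.arctan2(l[0][1],l[0][0])),l[1])
(x,y),r=cv2.minEnclosingCircle(cn);print(W(np.array([[x,y]])),r*.25)
for yaw in(20,21,22):
    t=np.radians(yaw);ex=np.array([np.cos(t),np.sin(t)]);ey=np.array([-ex[1],ex[0]])
    print(yaw,ex*(ex@L[1]+.026)+ey*(ey@B[1]+.029))
# bore edges in top plane: profile
P=W(cn);t=np.radians(21);ex=np.array([np.cos(t),np.sin(t)]);ey=np.array([-ex[1],ex[0]])
print("x ext",(P@ex).min(),(P@ex).max(),"y ext",(P@ey).min(),(P@ey).max())
xx=((P@ex).max()-.032);yy=((P@ey).max()+(P@ey).min())/2
print("ctr",ex*xx+ey*yy)
```

```text
-68.1629 [ 0.48681715 -0.39332154]
22.411058 [ 0.52281713 -0.41064653]
[[ 0.51079216 -0.38139653]] 34.482810974121094
20 [ 0.51110992 -0.38404645]
21 [ 0.5111173  -0.38407447]
22 [ 0.51112969 -0.38409105]
x ext 0.31311827456070235 0.37233274232882735 y ext -0.5711241048464187 -0.5066454124954396
ctr [ 0.51084701 -0.38112792]
```

Run:
```python
from h import *
import pickle
w=pickle.load(open("wA.pkl","rb"));ims=pickle.load(open("ims0.pkl","rb"));s=ims["scene"];d=ims["side"]
for z in(.0,.05):print("box",ray(w,198*1.28,222*1.28,z),ray(w,163*1.28,216*1.28,z))
print("chop",ray(w,168*1.28,200*1.28,.01))
print("bottle base",ray(s,422/1.5,270/1.5,0),ray(d,271*1.28,206*1.28,0),"top w",ray(w,248*1.28,238*1.28,.13))
print("cuplike",ray(w,360*1.28,125*1.28,.08), "beaker base",ray(s,268/1.5,372/1.5,0))
print(manip.get_state()["qpos"])
```

```text
box [ 0.49969014 -0.51667677  0.        ] [ 0.43773771 -0.50445031  0.        ]
box [ 0.50081159 -0.48350736  0.05      ] [ 0.44715055 -0.47291723  0.05      ]
chop [ 0.44954865 -0.4673438   0.01      ]
bottle base [ 5.79550304e-01 -5.56333210e-01 -1.11022302e-16] [ 0.58368966 -0.58448476  0.        ] top w [ 0.56206363 -0.4523677   0.13      ]
cuplike [ 0.70244561 -0.32568146  0.08      ] beaker base [0.65552415 0.1353338  0.        ]
[-7.08135824e-01  3.34445509e-01  1.41938396e+00  1.10815635e-03
  1.38918003e+00 -7.09370269e-01]
```

move_arm(steps=[0, 0, -0.0236, 0, -0.005, -0.02, 1, 0, 0, -0.0472, 0.001, -0.01, -0.04, 1, 0, 0, -0.0708, 0.001, -0.015, -0.06, 1, 0, 0, -0.0944, 0.002, -0.02, -0.08, 1, 0, 0, -0.118, 0.002, -0.025, -0.1, 1, 0, 0, -0.1416, 0.003, -0.03, -0.12, 1, 0, 0, -0.1652, 0.003, -0.035, -0.14, 1, 0, 0, -0.189, 0.003, -0.038, -0.153, 1, 0, 0, -0.189, 0.003, -0.038, -0.153, 1, 0, 0, -0.189, 0.003, -0.038, -0.153, 1])

```text
clock: 2.2
position: [0.5117, -0.3815, 0.0957]
ee_rot: [-0.0, 0.981, 0.193, 0.0]
contact_force: [-0.4, -0.7, 0.4]
width: 0.0851
gripper_force: 0.0
```

Run:
```python
from h import *
w=manip.get_image("wrist");st=manip.get_state();print(st["position"],st["ee_rot"],st["qpos"])
p=w["pixels"].copy()
def pt(x,y,z):
    t=np.radians(22);return proj(w,(.511+x*np.cos(t)-y*np.sin(t),-.383+x*np.sin(t)+y*np.cos(t),z))
a=np.linspace(0,2*np.pi,200)
o=np.array([pt(max(.032*np.cos(b),-.026),np.clip(.032*np.sin(b),-.029,.029),.03) for b in a])
q=np.array([pt(max(.0215*np.cos(b),-.0125),.0215*np.sin(b),.03) for b in a])
for k in(o,q):cv2.polylines(p,[k.round().astype(np.int32)],True,(0,0,255),1)
cv2.imwrite("pics/f.png",p)
```

```text
[ 0.51188092 -0.3820137   0.09630743] [3.90605840e-04 9.81298319e-01 1.92492239e-01 4.40776349e-04] [-7.50135618e-01  4.80856694e-01  1.57938815e+00  2.89744378e-04
  1.08019800e+00  4.33121767e-01]
```

View pics/f.png

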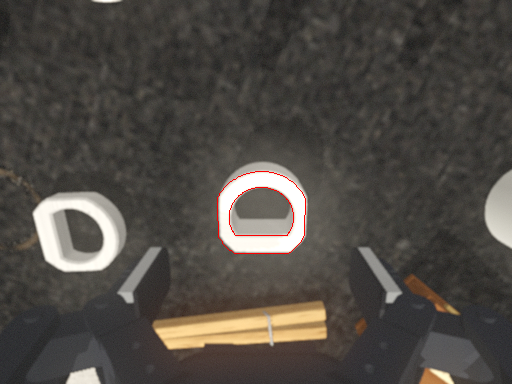

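The projected model outline (red) lies right on the tall spacer at (262,213), so pose and yaw are confirmed. Descend and grip.

move_arm(steps=[0, 0, 0, 0, 0, -0.025, 1, 0, 0, 0, 0, 0, -0.05, 1, 0, 0, 0, 0, 0, -0.066, 1, 0, 0, 0, 0, 0, -0.074, 1, 0, 0, 0, 0, 0, -0.074, 1, 0, 0, 0, 0, 0, -0.074, -1, 0, 0, 0, 0, 0, -0.074, -1, 0, 0, 0, 0, 0, -0.074, -1, 0, 0, 0, 0, 0, -0.074, -1, 0, 0, 0, 0, 0, -0.074, -1], squeeze=50)

```text
clock: 3.25
position: [0.512, -0.3839, 0.023]
ee_rot: [0.001, 0.982, 0.191, 0.001]
contact_force: [0.7, -0.0, 6.7]
width: 0.0568
gripper_force: 55.5
```

move_arm(steps=[0, 0, 0, 0, 0, 0.04, -1, 0, 0, 0, 0, 0, 0.085, -1, 0, 0, 0, 0, 0, 0.13, -1, 0, 0, 0, 0, 0, 0.179, -1, 0, 0, -0.02, 0.002, 0.04, 0.179, -1, 0, 0, -0.04, 0.004, 0.085, 0.179, -1, 0, 0, -0.06, 0.006, 0.13, 0.179, -1, 0, 0, -0.08, 0.008, 0.175, 0.179, -1, 0, 0, -0.1, 0.01, 0.22, 0.179, -1, 0, 0, -0.12, 0.012, 0.265, 0.179, -1])

```text
clock: 4.25
position: [0.5224, -0.1162, 0.2002]
ee_rot: [-0.0, 0.982, -0.187, -0.0]
contact_force: [1.2, -0.2, -1.5]
width: 0.0571
gripper_force: 54.8
```

move_arm(steps=[0, 0, -0.0164, 0.0, 0.04, 0, -1, 0, 0, -0.0164, 0.0, 0.08, 0, -1, 0, 0, -0.0164, 0.001, 0.11, 0, -1, 0, 0, -0.0164, 0.001, 0.12, 0, -1, 0, 0, -0.0164, 0.001, 0.1255, 0, -1, 0, 0, -0.0164, 0.001, 0.1255, 0, -1, 0, 0, -0.0164, 0.001, 0.1255, 0, -1, 0, 0, -0.0164, 0.001, 0.1255, 0, -1, 0, 0, -0.0164, 0.001, 0.1255, 0, -1, 0, 0, -0.0164, 0.001, 0.1255, 0, -1])

```text
clock: 5.25
position: [0.5241, 0.0068, 0.2003]
ee_rot: [0.0, 0.972, -0.235, -0.0]
contact_force: [-0.3, -0.7, -2.4]
width: 0.0571
gripper_force: 54.8
```

Run:
```python
from h import *
import pickle
I={n:manip.get_image(n) for n in("wrist","scene","side")};pickle.dump(I,open("p1.pkl","wb"))
st=manip.get_state();print(st["position"],st["ee_rot"],st["width"])
w,s,d=I["wrist"],I["scene"],I["side"]
X=(.524,.0075,.14)
def crop(im,X,h,n):
    u,v=map(int,proj(im,X));return cv2.resize(im["pixels"][v-h:v+h,u-h:u+h],(n,n),interpolation=cv2.INTER_CUBIC)
print(proj(s,X),proj(d,X))
o=np.zeros((300,800,3),np.uint8)
o[:,:200]=crop(s,X,50,200).repeat(1,0) if 0 else 0
cv2.imwrite("pics/g.png",np.hstack([cv2.resize(w["pixels"],(400,300)),crop(s,X,32,300)[:,50:250],crop(d,X,32,300)[:,50:250]]))
```

```text
[0.52404047 0.00721989 0.20031092] [ 7.72677444e-05  9.72030550e-01 -2.34854429e-01 -3.42286295e-05] 0.057104846551279745
(np.float64(230.29455538967449), np.float64(202.80544025180754)) (np.float64(221.8875716982512), np.float64(166.16603858813346))
```

View pics/g.png

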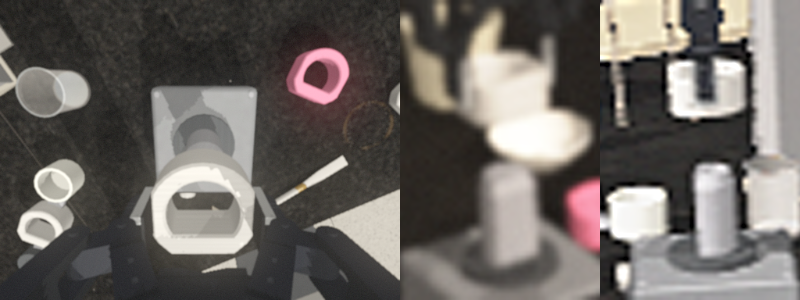

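Both views show the spacer held level above the spindle, and the wrist view shows it square to the mixer. Next I'll refine the spindle axis numerically using the wrist, scene and side edges.

Run:
```python
from h import *
import pickle
I=pickle.load(open("p1.pkl","rb"));I0=pickle.load(open("ims0.pkl","rb"))
th=np.radians(-27.1);ex=np.array([np.cos(th),np.sin(th)]);ey=np.array([-ex[1],ex[0]]);c0=np.array([.524,.0075])
a=np.linspace(0,2*np.pi,400)
D=np.array([c0+max(.02*np.cos(b),-.011)*ex+.02*np.sin(b)*ey for b in a])
for n in("scene","side"):
    im=I[n];g=cv2.cvtColor(im["pixels"],cv2.COLOR_BGR2GRAY).astype(float)
    for z in(.085,.095,.105):
        u=np.array([proj(im,(*p,z)) for p in D]);v=int(round(proj(im,(*c0,z))[1]))
        row=g[v-1:v+2].mean(0);l,r=u[:,0].min(),u[:,0].max();dg=np.gradient(row)
        i=int(l);j=int(r)
        f=lambda k:(lambda s:(s*abs(dg[s])).sum()/abs(dg[s]).sum())(np.arange(k-2,k+3))
        def pk(k):
            s=np.arange(k-4,k+5);b=s[np.argmax(abs(dg[s]))];return f(b)
        print(n,z,"pred",l.round(2),r.round(2),"meas",pk(i).round(2),pk(j).round(2))
# wrist edges
im=I["wrist"];g=cv2.cvtColor(im["pixels"],cv2.COLOR_BGR2GRAY).astype(float)
for v in(125,140,155,170):
    row=g[v-1:v+2].mean(0);dg=np.gradient(cv2.GaussianBlur(row[None],(5,1),0)[0])
    L=180+np.argmax(dg[180:210]);R=310+np.argmin(dg[310:345])
    pl,pr=ray(im,L,v,.052)[:2],ray(im,R,v,.052)[:2]
    print("wr",L,R,((pl-c0)@ey).round(4),((pr-c0)@ey).round(4))
for u in(225,240,290):
    col=g[:,u-1:u+2].mean(1);dg=np.gradient(cv2.GaussianBlur(col[None],(5,1),0)[0]);V=95+np.argmax(dg[95:130])
    print("far edge x",V,(ray(im,u,V,.052)[:2]-c0)@ex)
```

```text
scene 0.085 pred 225.0 236.82 meas 227.78 238.23
scene 0.095 pred 224.87 236.73 meas 225.59 237.78
scene 0.105 pred 224.74 236.64 meas 225.59 237.28
side 0.085 pred 219.63 228.08 meas 219.66 230.59
side 0.095 pred 219.47 227.95 meas 219.7 230.51
side 0.105 pred 219.32 227.81 meas 219.33 229.86
wr 193 328 0.057 -0.0607
wr 194 327 0.0569 -0.0606
wr 195 326 0.0569 -0.0606
wr 196 325 0.0569 -0.0605
far edge x 110 0.0658126738261531
far edge x 110 0.06578772768120379
far edge x 110 0.06570457169373253
```

Run:
```python
from h import *
import pickle
im=pickle.load(open("p1.pkl","rb"))["wrist"]
th=np.radians(-27.1);ex=np.array([np.cos(th),np.sin(th)]);ey=np.array([-ex[1],ex[0]]);c=np.array([.52404,.0072])
g=cv2.cvtColor(im["pixels"],cv2.COLOR_BGR2GRAY).astype(float)
zt=.2003-.023+.030
m=np.uint8(g>150);lab=cv2.connectedComponentsWithStats(m)
k=lab[1][315,260];print(lab[2][k])
# flat bottom edge (x=-26) and bore flat edge at top plane
for u in(235,260,285):
    col=cv2.GaussianBlur(g[:,u-1:u+2].mean(1)[None],(5,1),0)[0];dg=np.gradient(col)
    V=300+np.argmin(dg[300:340]);V2=280+np.argmax(dg[280:V])
    print(u,V,V2,"outer x",(ray(im,u,V,zt)[:2]-c)@ex,"bore flat x",(ray(im,u,V2,zt)[:2]-c)@ex)
for v in(255,265,275,285,295):
    row=cv2.GaussianBlur(g[v-1:v+2].mean(0)[None],(5,1),0)[0];dg=np.gradient(row)
    L=200+np.argmax(dg[200:240]) if 0 else 185+np.argmax(dg[185:215]);R=305+np.argmin(dg[305:340])
    i=np.arange(215,305);B1=215+np.argmin(dg[205:240])-10;B2=290+np.argmax(dg[290:320])
    print(v,L,R,"outer y",(ray(im,L,v,zt)[:2]-c)@ey,(ray(im,R,v,zt)[:2]-c)@ey,"bore y",(ray(im,B1,v,zt)[:2]-c)@ey,(ray(im,B2,v,zt)[:2]-c)@ey)
cv2.imwrite("pics/h.png",cv2.resize(im["pixels"][190:340,160:360],(800,600),interpolation=cv2.INTER_CUBIC))
```

```text
[  193   114   135   211 19296]
235 325 299 outer x -0.025198915626011172 bore flat x -0.011045366808092058
260 325 304 outer x -0.02522260855123159 bore flat x -0.01372557367590421
285 325 304 outer x -0.025246302070746983 bore flat x -0.013748563905788403
255 194 325 outer y 0.027622429413175987 -0.028686602541430847 bore y 0.017736606283964527 -0.018799788476199123
265 194 325 outer y 0.027935548796376018 -0.028983194470878985 bore y 0.019680592242762415 -0.020727370515835054
275 195 324 outer y 0.027816299753453226 -0.028847002397528708 bore y 0.020349439461937055 -0.0213793489259588
285 196 323 outer y 0.027694411066163972 -0.028707795713968757 bore y 0.020144907539946792 -0.02293402590789026
295 196 322 outer y 0.02801884881502225 -0.02856547320747671 bore y 0.018139544694524612 -0.02137977927549801
```

View pics/h.png

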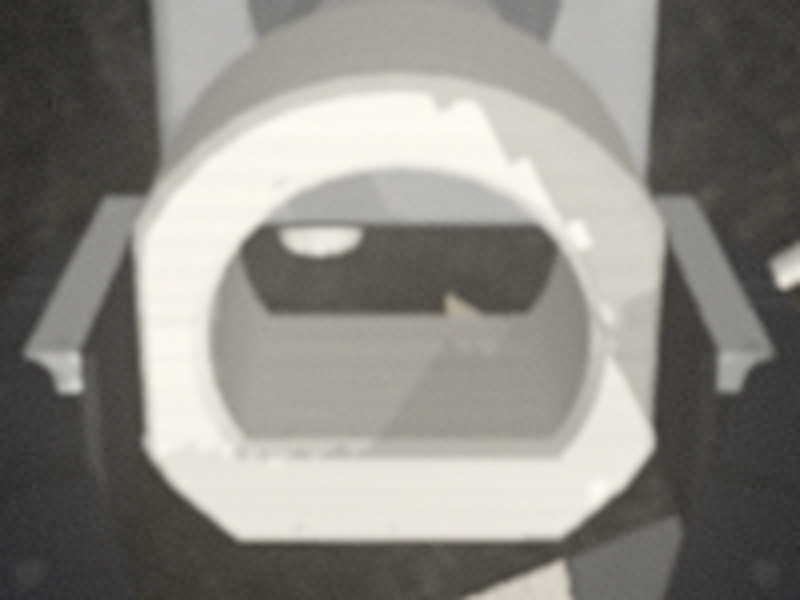

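move_arm(steps=[0, 0, 0, 0, -0.001, -0.02, -1, 0, 0, 0, 0, -0.001, -0.035, -1, 0, 0, 0, 0, -0.001, -0.045, -1, 0, 0, 0, 0, -0.001, -0.05, -1, 0, 0, 0, 0, -0.001, -0.055, -1, 0, 0, 0, 0, -0.001, -0.058, -1, 0, 0, 0, 0, -0.001, -0.06, -1, 0, 0, 0, 0, -0.001, -0.062, -1, 0, 0, 0, 0, -0.001, -0.062, -1, 0, 0, 0, 0, -0.001, -0.062, -1])

```text
clock: 6.4
position: [0.5241, 0.0065, 0.1385]
ee_rot: [0.0, 0.972, -0.235, 0.0]
contact_force: [-0.9, -0.1, -2.1]
width: 0.0568
gripper_force: 54.8
```

move_arm(steps=[0, 0, 0, 0, 0, -0.005, -1, 0, 0, 0, 0, 0, -0.01, -1, 0, 0, 0, 0, 0, -0.015, -1, 0, 0, 0, 0, 0, -0.02, -1, 0, 0, 0, 0, 0, -0.025, -1, 0, 0, 0, 0, 0, -0.03, -1, 0, 0, 0, 0, 0, -0.035, -1, 0, 0, 0, 0, 0, -0.04, -1, 0, 0, 0, 0, 0, -0.044, -1, 0, 0, 0, 0, 0, -0.044, -1])

```text
clock: 7.4
position: [0.5236, 0.0066, 0.0937]
ee_rot: [0.0, 0.972, -0.235, -0.001]
contact_force: [-0.3, -1.1, -2.1]
width: 0.0568
gripper_force: 54.9
```

move_arm(steps=[0, 0, 0, 0, 0, -0.003, -1, 0, 0, 0, 0, 0, -0.005, -1, 0, 0, 0, 0, 0, -0.007, -1, 0, 0, 0, 0, 0, -0.008, -1, 0, 0, 0, 0, 0, -0.009, -1, 0, 0, 0, 0, 0, -0.01, -1, 0, 0, 0, 0, 0, -0.011, -1, 0, 0, 0, 0, 0, -0.0115, -1, 0, 0, 0, 0, 0, -0.012, -1, 0, 0, 0, 0, 0, -0.012, -1])

```text
clock: 8.4
position: [0.5241, 0.0065, 0.083]
ee_rot: [0.0, 0.972, -0.235, 0.0]
contact_force: [-1.4, 0.7, 4.9]
width: 0.0572
gripper_force: 55.4
```

move_arm(steps=[0, 0, 0, 0, 0, 0, 1, 0, 0, 0, 0, 0, 0, 1, 0, 0, 0, 0, 0, 0, 1, 0, 0, 0, 0, 0, 0, 1, 0, 0, 0, 0, 0, 0.02, 1, 0, 0, 0, 0, 0, 0.05, 1, 0, 0, 0, 0, 0, 0.09, 1, 0, 0, 0, 0, 0, 0.13, 1, 0, 0, 0.02, 0, 0.02, 0.168, 1, 0, 0, 0.04, 0, 0.05, 0.168, 1])

```text
clock: 9.4
position: [0.5275, 0.0558, 0.2562]
ee_rot: [-0.0, 0.994, -0.11, 0.006]
contact_force: [0.5, 0.9, 1.5]
width: 0.0856
gripper_force: 0.0
```

move_arm(steps=[0, 0, 0.0236, 0, 0.025, 0, 1, 0, 0, 0.0472, -0.001, 0.05, 0, 1, 0, 0, 0.0708, -0.001, 0.075, 0, 1, 0, 0, 0.0944, -0.002, 0.1, 0, 1, 0, 0, 0.118, -0.003, 0.125, 0, 1, 0, 0, 0.1416, -0.004, 0.15, 0, 1, 0, 0, 0.1652, -0.006, 0.175, 0, 1, 0, 0, 0.1888, -0.008, 0.19, 0, 1, 0, 0, 0.2124, -0.01, 0.2, 0, 1, 0, 0, 0.236, -0.011, 0.205, 0, 1])

```text
clock: 10.4
position: [0.5127, 0.2626, 0.25]
ee_rot: [-0.0, 0.806, 0.592, -0.0]
contact_force: [0.6, -0.6, -0.2]
width: 0.0854
gripper_force: 0.0
```

move_arm(steps=[0, 0, 0.0236, 0, 0, 0, 1, 0, 0, 0.0472, 0, 0, 0, 1, 0, 0, 0.0708, 0, 0, 0, 1, 0, 0, 0.0944, 0, 0, 0, 1, 0, 0, 0.118, 0, 0, 0, 1, 0, 0, 0.1416, 0, 0, 0, 1, 0, 0, 0.152, 0, 0, 0, 1, 0, 0, 0.152, 0, 0, 0, 1, 0, 0, 0.152, 0, 0, 0, 1, 0, 0, 0.152, 0, 0, 0, 1])

```text
clock: 11.4
position: [0.513, 0.2615, 0.2502]
ee_rot: [-0.0, 0.447, 0.894, -0.0]
contact_force: [0.4, -0.5, -0.4]
width: 0.0858
gripper_force: 0.0
```

Run:
```python
from h import *
import pickle
I={n:manip.get_image(n) for n in("wrist","side")};pickle.dump(I,open("p2.pkl","wb"))
st=manip.get_state();print(st["position"],st["ee_rot"],st["qpos"])
w,d=I["wrist"],I["side"]
u,v=map(int,proj(d,(.524,.007,.09)))
c=cv2.resize(d["pixels"][v-24:v+24,u-24:u+24],(280,280),interpolation=cv2.INTER_CUBIC)
o=np.zeros((384,792,3),np.uint8);o[:,:512]=w["pixels"];o[:280,512:]=c
cv2.imwrite("pics/i.png",o)
```

```text
[0.51304361 0.26148651 0.25029858] [1.52259248e-05 4.46968509e-01 8.94549691e-01 4.19427913e-05] [ 3.50523847e-01  2.76042540e-01  1.49976518e+00  3.62233602e-05
  1.36570304e+00 -2.93532630e-01]
```

View pics/i.png

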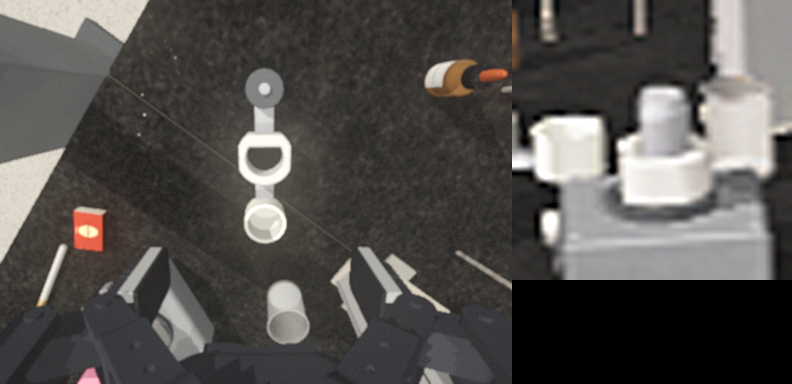

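The tall spacer sits home on the seat (side crop). The wrist view shows the sample arm: counterweight at (264,88), hub at (265,157), cup at (265,220), nearly square to the jaws.

Run:
```python
from h import *
import pickle
w=pickle.load(open("p2.pkl","rb"))["wrist"]
g=cv2.cvtColor(w["pixels"],cv2.COLOR_BGR2GRAY);m=np.uint8(g>165)
def edges(v,lo,hi):
    r=cv2.GaussianBlur(g[v-1:v+2].astype(float).mean(0)[None],(5,1),0)[0];d=np.gradient(r);mid=(lo+hi)//2
    return lo+np.argmax(d[lo:mid]),mid+np.argmin(d[mid:hi])
for v in(150,158,166):
    e=edges(v,225,305);print(v,e,[ray(w,x,v,.034)[:2].round(4).tolist() for x in e],np.mean([ray(w,x,v,.034)[:2] for x in e],0).round(4))
col=cv2.GaussianBlur(g[:,262:268].astype(float).mean(1)[None],(1,1),0)[0]
d=np.gradient(col);print([ (i,round(d[i])) for i in range(60,250) if abs(d[i])>20 and abs(d[i])==abs(d[max(0,i-3):i+4]).max()])
cw=ray(w,264.5,88.5,.03)[:2]
mm=m.copy();mm[:195]=0;mm[245:]=0
ys,xs=np.nonzero(mm[:, 235:300]);print("cup bbox",xs.min()+235,xs.max()+235,ys.min(),ys.max())
cup=ray(w,(xs.min()+xs.max())/2+235,ys.max()-22 if 0 else 219,.036)[:2]
e=cup-cw;print(cw,cup,np.hypot(*e),np.degrees(np.arctan2(e[1],e[0])),"hub est",cw+e*74/153)
cv2.imwrite("pics/j.png",cv2.resize(w["pixels"][60:260,215:315],(400,600)[:2] if 0 else (300,600),interpolation=cv2.INTER_CUBIC))
```

```text
150 (np.int64(238), np.int64(291)) [[0.4822, 0.263], [0.5294, 0.2984]] [0.5058 0.2807]
158 (np.int64(238), np.int64(290)) [[0.4874, 0.2557], [0.5341, 0.2907]] [0.5108 0.2732]
166 (np.int64(238), np.int64(290)) [[0.4928, 0.2482], [0.5398, 0.2835]] [0.5163 0.2659]
[(68, 27), (82, 31), (94, -35), (108, 21), (147, -54), (170, 38), (184, -22), (243, -59)]
cup bbox 244 286 195 242
[0.46658063 0.33255923] [0.55565879 0.21585895] 0.1468123743609445 -52.64524702688888 hub est [0.50966418 0.27611596]
```

View pics/j.png

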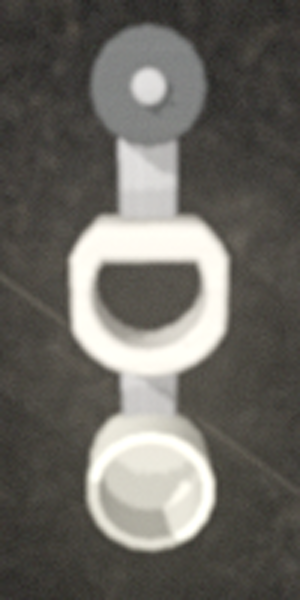

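Run:
```python
from h import *
import pickle
w=pickle.load(open("p2.pkl","rb"))["wrist"];g=cv2.cvtColor(w["pixels"],cv2.COLOR_BGR2GRAY).astype(float)
th=np.radians(-52.8);ex=np.array([np.cos(th),np.sin(th)])
d=np.gradient(g[:,258:271].mean(1));V=178+np.argmin(d[178:192]);print(V)
for v,o in((147.3,-.0125),(V,.032)):
    print((ray(w,264.4,v,.034)[:2]-ex*o).round(4))
```

```text
184
[0.5114 0.2731]
[0.5101 0.2748]
```

move_arm(steps=[0, 0, 0.001, -0.002, 0.0125, -0.045, 1, 0, 0, 0.001, -0.002, 0.0125, -0.09, 1, 0, 0, 0.001, -0.002, 0.0125, -0.135, 1, 0, 0, 0.001, -0.002, 0.0125, -0.175, 1, 0, 0, 0.001, -0.002, 0.0125, -0.2, 1, 0, 0, 0.001, -0.002, 0.0125, -0.215, 1, 0, 0, 0.001, -0.002, 0.0125, -0.222, 1, 0, 0, 0.001, -0.002, 0.0125, -0.225, 1, 0, 0, 0.001, -0.002, 0.0125, -0.225, 1, 0, 0, 0.001, -0.002, 0.0125, -0.225, 1])

```text
clock: 12.5
position: [0.5118, 0.2743, 0.0264]
ee_rot: [0.001, 0.444, 0.896, 0.001]
contact_force: [-0.7, -0.6, 0.1]
width: 0.0858
gripper_force: 0.0
```

move_arm(steps=[0, 0, 0, 0, 0, 0, -1, 0, 0, 0, 0, 0, 0, -1, 0, 0, 0, 0, 0, 0, -1, 0, 0, 0, 0, 0, 0, -1, 0, 0, 0, 0, 0, 0, -1, 0, 0, 0, 0, 0, 0, -1, 0, 0, 0, 0, 0, 0, -1, 0, 0, 0, 0, 0, 0, -1, 0, 0, 0, 0, 0, 0.01, -1, 0, 0, 0, 0, 0, 0.02, -1], squeeze=70)

```text
clock: 13.5
position: [0.5103, 0.2737, 0.0453]
ee_rot: [-0.001, 0.444, 0.896, -0.001]
contact_force: [-0.2, 0.6, -3.3]
width: 0.0564
gripper_force: 76.3
```

move_arm(steps=[0, 0, 0, 0, 0, 0.04, -1, 0, 0, 0, 0, 0, 0.08, -1, 0, 0, 0, 0, 0, 0.125, -1, 0, 0, 0, 0, 0, 0.165, -1, 0, 0, 0.01, 0.002, -0.03, 0.175, -1, 0, 0, 0.02, 0.004, -0.07, 0.175, -1, 0, 0, 0.03, 0.006, -0.11, 0.175, -1, 0, 0, 0.04, 0.008, -0.15, 0.175, -1, 0, 0, 0.05, 0.01, -0.19, 0.175, -1, 0, 0, 0.06, 0.012, -0.225, 0.175, -1])

```text
clock: 14.5
position: [0.5223, 0.0471, 0.2206]
ee_rot: [-0.0, 0.267, 0.964, -0.0]
contact_force: [1.0, -0.4, -2.8]
width: 0.0567
gripper_force: 76.8
```

move_arm(steps=[0, 0, 0.011, 0, -0.02, 0, -1, 0, 0, 0.011, 0.001, -0.035, 0, -1, 0, 0, 0.011, 0.001, -0.0425, 0, -1, 0, 0, 0.011, 0.001, -0.0425, 0, -1, 0, 0, 0.011, 0.001, -0.0425, 0, -1, 0, 0, 0.011, 0.001, -0.0425, 0, -1, 0, 0, 0.011, 0.001, -0.0425, 0, -1, 0, 0, 0.011, 0.001, -0.0425, 0, -1, 0, 0, 0.011, 0.001, -0.0425, 0, -1, 0, 0, 0.011, 0.001, -0.0425, 0, -1])

```text
clock: 15.5
position: [0.524, 0.0067, 0.2203]
ee_rot: [-0.0, 0.235, 0.972, 0.0]
contact_force: [-0.1, 0.1, -3.7]
width: 0.0567
gripper_force: 76.7
```

Run:
```python
from h import *
import pickle
w=manip.get_image("wrist");st=manip.get_state();p=st["position"];print(p,st["ee_rot"],st["width"],st["moment"])
th=np.radians(-27.1);ex=np.array([np.cos(th),np.sin(th)]);ey=np.array([-ex[1],ex[0]])
zt=p[2]-.0257+.034;g=cv2.cvtColor(w["pixels"],cv2.COLOR_BGR2GRAY).astype(float)
# where bore/outer flat edges should be if hub is centred on the TCP: compare along centre column
c=np.array(p[:2])
for o in(-.026,-.0125,.0215,.032):print(o,np.round(proj(w,(*(c+ex*o),zt)),1))
print("yflats",[np.round(proj(w,(*(c+ey*o),zt)),1) for o in(-.029,.029)])
q=w["pixels"].copy()
a=np.linspace(0,2*np.pi,200)
for R,f,yl in((.032,-.026,.029),(.0215,-.0125,.1)):
    k=np.array([proj(w,(*(c+max(R*np.cos(b),f)*ex+np.clip(R*np.sin(b),-yl,yl)*ey),zt)) for b in a])
    cv2.polylines(q,[k.round().astype(np.int32)],True,(0,0,255),1)
cv2.imwrite("pics/k.png",cv2.resize(q[84:,60:460],(800,600),interpolation=cv2.INTER_CUBIC))
```

```text
[0.52403758 0.0066083  0.22033737] [2.91564287e-05 2.34588607e-01 9.72094739e-01 5.88643563e-05] 0.05609536048521375 [ 0.03617645 -0.03399333 -0.01077631]
-0.026 [259.3 223.5]
-0.0125 [259.3 253. ]
0.0215 [259.4 319.8]
0.032 [259.4 338.5]
yflats [array([192.9, 278.7]), array([325.8, 278.7])]
```

View pics/k.png

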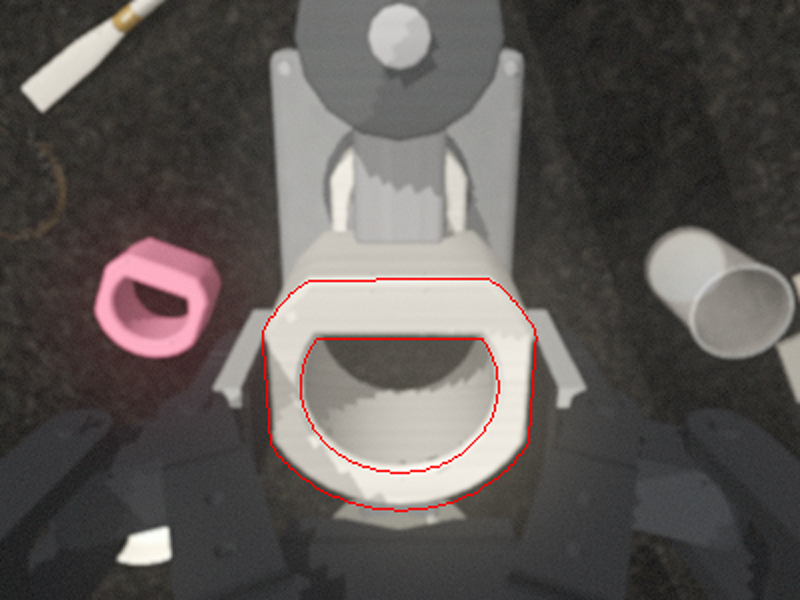

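The red model outline centred on the TCP matches the hub and bore to about 0.5 mm, and the mixer edges look parallel. Lower it over the taper.

move_arm(steps=[0, 0, 0, 0, 0, -0.03, -1, 0, 0, 0, 0, 0, -0.05, -1, 0, 0, 0, 0, 0, -0.06, -1, 0, 0, 0, 0, 0, -0.065, -1, 0, 0, 0, 0, 0, -0.069, -1, 0, 0, 0, 0, 0, -0.072, -1, 0, 0, 0, 0, 0, -0.075, -1, 0, 0, 0, 0, 0, -0.078, -1, 0, 0, 0, 0, 0, -0.08, -1, 0, 0, 0, 0, 0, -0.08, -1])

```text
clock: 16.55
position: [0.5239, 0.0065, 0.1401]
ee_rot: [-0.0, 0.235, 0.972, 0.0]
contact_force: [-0.6, 0.1, -3.7]
width: 0.0567
gripper_force: 76.7
```

Past the taper with no contact, so I continue down to the spacer.

move_arm(steps=[0, 0, 0, 0, 0, -0.004, -1, 0, 0, 0, 0, 0, -0.008, -1, 0, 0, 0, 0, 0, -0.012, -1, 0, 0, 0, 0, 0, -0.016, -1, 0, 0, 0, 0, 0, -0.019, -1, 0, 0, 0, 0, 0, -0.021, -1, 0, 0, 0, 0, 0, -0.023, -1, 0, 0, 0, 0, 0, -0.0245, -1, 0, 0, 0, 0, 0, -0.025, -1, 0, 0, 0, 0, 0, -0.025, -1])

```text
clock: 17.55
position: [0.524, 0.0065, 0.1165]
ee_rot: [0.0, 0.235, 0.972, 0.0]
contact_force: [-2.9, -0.8, 5.6]
width: 0.0569
gripper_force: 77.7
```

Seated, with about 9 N of contact at the expected height. Release and retreat.

move_arm(steps=[0, 0, 0, 0, 0, 0, 1, 0, 0, 0, 0, 0, 0, 1, 0, 0, 0, 0, 0, 0, 1, 0, 0, 0, 0, 0, 0, 1, 0, 0, 0, 0, 0, 0, 1, 0, 0, 0, 0, 0, 0.02, 1, 0, 0, 0, 0, 0, 0.05, 1, 0, 0, 0, 0, 0, 0.09, 1, 0, 0, 0, 0, 0, 0.13, 1, 0, 0, 0, 0, 0, 0.13, 1])

```text
clock: 18.55
position: [0.5275, 0.0062, 0.2511]
ee_rot: [0.006, 0.235, 0.972, 0.001]
contact_force: [0.8, -1.1, 1.0]
width: 0.0853
gripper_force: 0.0
```

Run:
```python
from h import *
s=manip.get_image("scene");d=manip.get_image("side")
def crop(im,h=36):
    u,v=map(int,proj(im,(.524,.007,.09)));return cv2.resize(im["pixels"][v-h:v+h,u-h:u+h],(400,400),interpolation=cv2.INTER_CUBIC)
cv2.imwrite("pics/l.png",np.hstack([crop(s),crop(d)]))
st=manip.get_state();print(st["position"],st["width"],st["clock"],st["contact_force"])
```

```text
[0.52442257 0.00648169 0.24614636] 0.08535686945288225 18.65 [-0.20381838 -0.21318666 -0.69918389]
```

View pics/l.png

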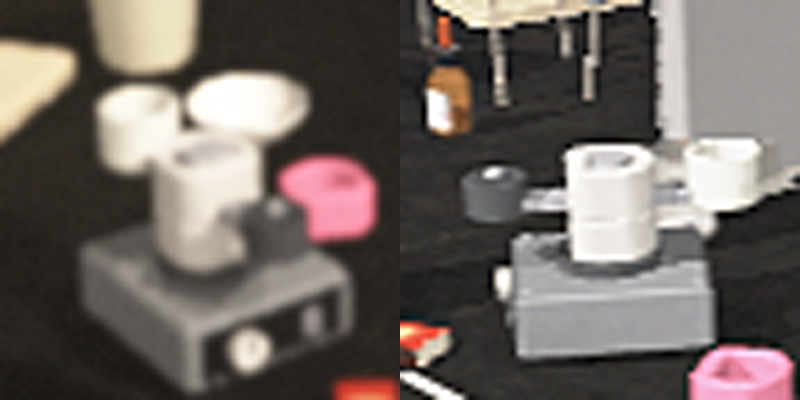

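Both views show the arm's hub flush on the spacer, level, with the counterweight on the dial side. The gripper is clear, so I'm handing in.

```bash
python3 -c "
from rig import manip
print(manip.sign_off())"
```

```text
the job is handed in; nothing more can be done
None
```

The tall spacer is home on the seat and the sample arm sits flush on it, both flat to flat in the final camera views; I handed the job in at about 18.7 s, but the sign-off returned no verdict.

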